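# Draw out the board carriage of a needle test fixture with a pull hook

## Robot

A 6-joint arm with a two-finger parallel gripper is mounted at the origin on the work surface. World frame = base frame: x ahead of the robot, y to its left, z up, the work surface at z = 0. Lengths are in m, angles in degrees, forces in N, time in s.
With the tool pointing down it reaches from about 0.25 to 0.725 m from the base axis. Payload 9.7 kg.
Tool frame: the origin (TCP) lies midway between the tips of the shut fingers; the grasp point (between the pads) lies 19 mm behind it; z points along the fingers, y is the line along which they close (so a half turn about z gives the same grasp; the last joint's range is limited). The gripper opens to 85 mm and grips with 20 to 120 N. Pads are 22 mm wide; open, the fingers measure 114 mm over their backs; the gripper's body (76 mm by 85 mm) begins 54 mm behind the grasp point. The pads swing forward as they close: fully open they stand 13 mm farther back than shut.
Start: joints at [75, 4.979, 10.078, 95.1, 0, 90], TCP at [0.142, 0.531, 0.231] pointing down, gripper open.
Joint ranges: [-179.16, 179.16], [-48.56, 103.87], [-65.8, 70.77], [-126.05, 130.52], [-82.76, 87.17], [-180, 180]. Speed limits (degrees/s): [127.2, 127.2, 147.25, 180, 180, 180].

## Interface

Orientations are given as [roll, pitch, yaw] about the fixed x, y, z axes, in that order (R = Rz(yaw) Ry(pitch) Rx(roll)).
In Python, from workcell import bot gives the robot as it stands. The module is installed in compiled form; this text tells all that it offers.
- The arm moves only by the tool send_rows, never from a script. Its argument "moves" is one flat list of numbers, 7 for each row, row after row: the shift along the world's x, y, z normalised to -1 to 1, where 1 is 0.025 m, then the turn, a rotation vector about the world's x, y, z normalised to -1 to 1, where 1 is 0.15 rad, then the closure, from -1 (fully open) to 1 (shut), so that 0 is half open. A call has 1 to 8 rows; each row shifts and turns the commanded pose from where the row before left it; what a row does not reach is not made up. A row lasts 1/8 s, in which the tool goes at most 62.5 mm and 10.7 degrees, less where a joint would pass 70% of its speed; a pose out of reach is approached as far as the arm can. A call with a number of a shift or a turn outside -1 to 1 is refused whole. A call with a gripper value outside its range is refused whole. The fingers move at their own pace and stop on an object; "squeeze" is the grip in N (left out, the last holds). Time passes only in rows, so rows that do not move let the fingers close. It gives the time, the measured TCP pose, the force, the opening and the grip force at its end, in the units of the state.
- bot.get_obs(): the state, without advancing time (a new reading comes with each control period).
- bot.camera(name): name is "scene" or "top" or "wrist"; returns a dict with "color" (400x640x3 uint8, red, green, blue), "camera_matrix" (3x3 intrinsics, pixels), "D" ([k1, k2, p1, p2, k3] as OpenCV has them; the pictures are not rectified), "R" (3x3) and "t" (3): a world point X has camera coordinates R X + t. Camera axes: x right, y down, z forward; pixel columns grow to the right and rows downward; lengths in m; the calibration is good to about 2 mm. A picture is of the moment at which its call begins. There is no depth.
- bot.job_done(): hands the job in; it is judged then, once.
Trained networks look in the newest picture that a camera, given by its name, has taken for a name from the list of things; names that differ only in an ending like _2 or _b are one class to them, and where a whole thing is asked for, a point or a joint stands for the part that bears it (a point fixed in the world has none). Each returns a list of dicts, best first, with "p" (0 to 1); they miss things now and then, are a little off and sometimes report something else, mostly with a low value. They report only what shows in the picture. A call takes as long as a camera call. They do not tell look-alikes from the thing itself.
- bot.boxes_of(camera, query): "extent" ([left, top, right, bottom] in pixels, round what is visible of it).
- bot.trace(camera, query): "region" (400x640 bool, what is visible of it) and "extent" ([left, top, right, bottom] in pixels, round what is visible of it).
- bot.landmark_of(camera, query): "pixel" ([column, row] in pixels: a listed point, or the origin of a listed thing).
The state is a dict: "time": time; "q": joint angles; "qd": joint speeds; "joint_efforts": joint torques, N m; "ee_pos": TCP position; "tcp_rot": TCP orientation; "wrist_force": force on the tool from outside, world axes, zero at the start; "torque": the same for the moment, N m; "opening": finger opening in m; "grasp_force": force on a finger pad.
Only numpy, scipy, OpenCV 4.12 (cv2) and the standard library are available. Lean on these libraries where they do the work, as an engineer would, in place of code of your own. Each camera call takes 0.05 s, during which the arm holds its last target. There are 200 camera calls.

## Task

Pick up the orange pull hook from the blue mat, lower its bent tip into the finger hole of the red tab beneath the clear needle plate, and gently draw the board carriage out until you feel it come up against its end stop; do not yank it or strain at the stop. Then unhook, leave the carriage out and lay the hook down on the blue mat again. Only the hook may touch the fixture: keep the gripper off it and the hook off the needle plate, and do not disturb the control unit, the adapter or the screwdriver.

Things in the scene. Friction and masses are not known exactly. Their poses are not given: they have to be found in the camera images.
- fixture: Needle test fixture fixed to the bench: base plate 240 x 230 x 15 mm. Origin: centre of its underside. The carriage comes out of its front, towards its own -x; z up. The hole lies at x = -88 mm less what the carriage is out. Front uprights (20 x 20 mm) stand at x = -80, y = +-100 mm, the way in between them is 180 mm wide.
- needle_plate: Clear plate on the fixture, 220 (x) x 230 (y) x 10 mm, with fragile brass needles. Origin: on its underside above the fixture's origin, 120 mm above the bench; axes as the fixture. Front edge at x = -115 mm: it overhangs the finger hole by up to 27 mm when the carriage is in. The needles begin at x = -26 mm and hang 30 mm below the plate.
- carriage: Sliding plate with green board and red tab, top 60 mm up; slides along the fixture's -x. Origin: bench level, 88 mm behind the hole's centre; axes as the fixture. Friction about 3 N, stays where left. Starts 0 to 30 mm out; its hard end stop comes, unmarked, at 88 to 112 mm out, each time elsewhere: feel for it, drawing slowly (50 mm/s or less). 6 N there, even for a moment, counts.
- hole (a point): Centre of the round finger hole in the carriage's red tab, on the tab's top face, 60 mm above the bench. Hole 28 mm across, right through; tab 5 mm thick, 60 mm wide, its front edge 22 mm in front of the hole's centre; 40 mm free below the tab. Axes as the fixture; moves with the carriage.
- hook: Pull hook, 120 g, lies flat. Orange handle 22 x 22 mm, x = -65 to +30 mm; then a 6 mm steel shank, axis 11 mm above the handle's underside, to x = 105, where it bends square towards its own +y and ends 30 mm off the axis. Origin: handle's underside at x = 0; z up as it lies. Rolled about its own x by -30 to -50 degrees (+y side down) the tip points down enough to hook.
- hook_grip (a point): Where to grip: on the axis of the hook's handle, 11 mm above its underside at the hook's x = 0 (30 mm behind the front end of the handle, 105 mm behind the bend). Axes as the hook.
- hook_tip (a point): Centre of the rounded end (radius 3 mm) of the hook's bent tip: x = 105, y = 30, z = 11 mm in the hook's frame. Axes as the hook.
- mat: Blue mat fixed to the bench, 220 (x) x 200 (y) x 3 mm, to the robot's left or right. Origin: centre of its underside. The hook lies on it at the start and belongs on it at the end.
- ecu: Bystander: finned aluminium engine control unit, about 180 x 170 x 32 mm, 0.6 kg, loose, on the other side from the mat. Origin: centre of its underside.
- dongle: Bystander: black programming adapter box with a red patch on top, about 100 x 55 x 23 mm, loose, left of the fixture. Origin: centre of its underside.
- screwdriver: Bystander: yellow screwdriver, about 160 mm long and 30 mm high, loose, right of the fixture. Origin: underside of its middle, x along it towards the tip.
Not all that is in view belongs to the job. Of the things like the hook, leave any that is purple; of the rest the smaller one is meant.

How it is judged (in metres and radians):
On the way, in this order (a step that is already met when the one before it is completed fails the run):
1. the hook is lifted off the mat (height (world z) of hook_grip above 0.04 m), for 0.2 s.
2. the hook's tip is down in the finger hole, at least 3 mm below the tab's top and within 20 mm of the hole's centre (z of hook_tip in the frame of hole between -0.03 and -0.003 m and horizontal distance between hook_tip and hole below 0.02 m and x of hole in the frame of fixture above -0.138 m), for 0.2 s.
3. the carriage is drawn up against its end stop: over 82 mm out and pulled with over 6 N, the tip in the hole (z of hook_tip in the frame of hole between -0.03 and -0.003 m and horizontal distance between hook_tip and hole below 0.02 m and x of hole in the frame of fixture below -0.17 m and contact force between hook and carriage above 6 N).
At the end, for the whole second after the job is handed in: The carriage stands at least 82 mm out of the fixture and at rest; the hook lies at rest on the blue mat, the grip point of its handle over the mat and less than 25 mm above the bench (x of hole in the frame of fixture below -0.17 m and x of hook_grip in the frame of mat between -0.11 and 0.11 m and y of hook_grip in the frame of mat between -0.1 and 0.1 m and height (world z) of hook_grip below 0.025 m and linear speed of hook below 0.02 m/s and linear speed of carriage below 0.01 m/s); the robot touches nothing.
It fails at once if the gripper or arm touches the fixture or its carriage with more than 2 N (contact force between any of the fingers, the arm and fixture above 2 N).
It fails at once if the hook strikes the needle plate with more than 5 N (contact force between hook and needle_plate above 5 N).
It fails at once if the hook strains the carriage or the fixture with more than 40 N (contact force between hook and fixture above 40 N).
It fails at once if the carriage is yanked faster than 0.25 m/s (linear speed of carriage above 0.25 m/s).
It fails at once if a bystander is moved by more than 15 mm (distance of any of ecu, dongle, screwdriver from where it was at the start of the episode above 0.015 m).
It also fails if it takes over 64 s, if anything falls off the work surface, if the arm or the gripper's body presses on something with over 40 N, if the wrist force passes 120 N, or if a joint passes its speed limit or range.

## Working session

There is one attempt and no reset: what is moved stays moved. The work goes in short steps, Python scripts to look and compute and a tool call to move; the robot and the scene stay as the last step left them, time stands still between calls to the robot, and variables do not carry over. Pictures are saved under pics/ and viewed, at most 10 in all, crops included, and the job is handed in when it is done.

Besides the shell and the picture viewer there is one more tool, called after ">>>" as name(argument=value, ...) on one line, values as JSON. send_rows: Moves the arm, as the interface text tells. Its arguments: {"type":"object","properties":{"moves":{"type":"array"},"squeeze":{"type":"number"}},"required":["moves"]}

```bash
mkdir -p pics
cat > h.py <<'E'
import numpy as np, cv2
from workcell import bot
def snap(n):
    return bot.camera(n)
def ray(c,px):
    u=cv2.undistortPoints(np.array([[px]],float),c["camera_matrix"],np.array(c["D"],float))[0,0]
    R=np.array(c["R"]);t=np.array(c["t"])
    return -R.T@t, R.T@np.array([u[0],u[1],1.])
def at(c,px,z):
    o,d=ray(c,px); return o+d*(z-o[2])/d[2]
def proj(c,X):
    p,_=cv2.projectPoints(np.array(X,float).reshape(-1,3),cv2.Rodrigues(np.array(c["R"]))[0],np.array(c["t"],float),c["camera_matrix"],np.array(c["D"],float))
    return p[:,0]
def save(c,n): cv2.imwrite("pics/"+n+".png",c["color"][:,:,::-1])
E
python3 - <<'E'
from h import *
ims=[]
for n in ["scene","top"]:
    c=snap(n); save(c,n+"0")
    print(n,"campos",(-np.array(c["R"]).T@np.array(c["t"])).round(3))
    for q in ["hook","hook_grip","hook_tip","hole","fixture","needle_plate","mat","ecu","dongle","screwdriver","carriage"]:
        print(q,[(round(d["p"],2),np.round(d["pixel"]).tolist(),at(c,d["pixel"],{"hole":.06,"needle_plate":.12,"hook_grip":.014,"hook_tip":.014}.get(q,0)).round(3).tolist()) for d in bot.landmark_of(n,q)][:4])
print(bot.get_obs())
E
```

```text
scene campos [ 1.498 -0.262  0.911]
hook [(0.93, [349.0, 157.0], [0.252, 0.321, 0.0]), (0.82, [420.0, 171.0], [0.418, 0.514, 0.0]), (0.6, [374.0, 199.0], [0.498, 0.3, 0.0]), (0.38, [312.0, 291.0], [0.779, -0.013, 0.0])]
hook_grip [(0.98, [350.0, 153.0], [0.246, 0.327, 0.014]), (0.85, [418.0, 168.0], [0.416, 0.504, 0.014]), (0.59, [378.0, 198.0], [0.513, 0.303, 0.014])]
hook_tip [(0.84, [448.0, 164.0], [0.429, 0.617, 0.014]), (0.76, [308.0, 147.0], [0.152, 0.199, 0.014]), (0.73, [407.0, 206.0], [0.583, 0.37, 0.014])]
hole []
fixture [(0.68, [313.0, 297.0], [0.798, -0.016, 0.0])]
needle_plate [(0.91, [308.0, 264.0], [0.796, -0.028, 0.12])]
mat [(0.93, [372.0, 199.0], [0.497, 0.293, 0.0])]
ecu [(0.73, [190.0, 238.0], [0.47, -0.276, 0.0])]
dongle [(0.71, [405.0, 257.0], [0.757, 0.267, 0.0])]
screwdriver [(0.58, [207.0, 302.0], [0.72, -0.271, 0.0])]
carriage [(0.96, [310.0, 288.0], [0.768, -0.015, 0.0])]
top campos [0.383 0.098 1.262]
hook [(0.85, [256.0, 214.0], [0.5, 0.294, 0.0]), (0.57, [240.0, 298.0], [0.246, 0.336, 0.0]), (0.53, [184.0, 242.0], [0.416, 0.512, 0.0])]
hook_grip [(0.87,
[... 827 characters left out ...]
 186.0], [0.588, 0.373, 0.0])]
{'time': 1.2, 'q': array([ 7.50009432e+01,  4.97831618e+00,  1.00784740e+01,  9.51014247e+01,
       -1.29904940e-03,  9.00001691e+01]), 'qd': array([-0.03541336,  0.02059155,  0.03463696,  0.05405688, -0.05760099,
       -0.05820565]), 'joint_efforts': array([-7.94585649e-04, -5.20103216e+01,  4.64853859e+01,  1.82147793e-03,
       -5.13837779e-05,  1.59619646e-05]), 'ee_pos': array([0.14234358, 0.5312435 , 0.23129208]), 'tcp_rot': array([-1.79998733e+02,  1.29905313e-03,  1.65000774e+02]), 'wrist_force': array([-0.39492134, -0.0230317 , -0.01117314]), 'torque': array([ 0.0352965 ,  0.03952533, -0.02445983]), 'grasp_force': 0.0, 'opening': 0.0855625499253257}
```

View pics/top0.png

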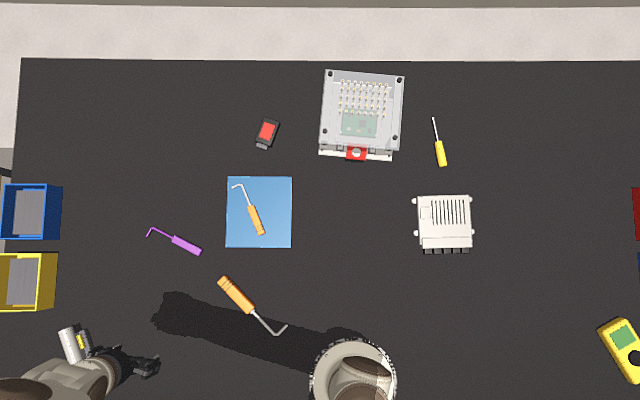

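View pics/scene0.png

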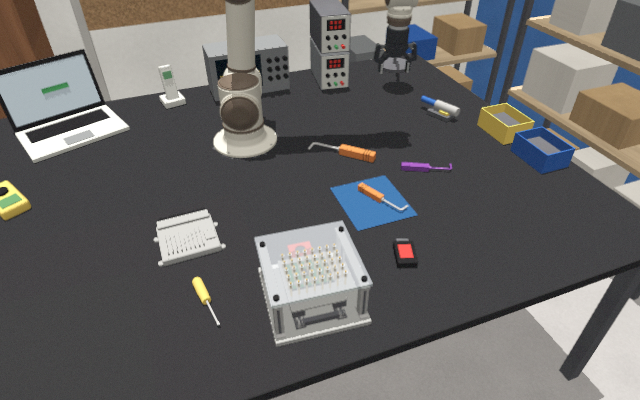

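Candidates (top view): purple (181,247), large orange (239,301), and a smaller orange on the mat (256,214). Purple is ruled out and the mat one is the smaller of the orange pair, so I'll confirm that one with a crop.

Run:
```python
from h import *
c=snap("top"); s=snap("scene")
im=c["color"][:,:,::-1]
a=cv2.resize(im[165:325,170:330],(560,560)); cv2.imwrite("pics/crop.png",a)
# hook orange handle by colour, fixture base/plate geometry
hsv=cv2.cvtColor(c["color"],cv2.COLOR_RGB2HSV)
m=cv2.inRange(hsv,(5,120,120),(25,255,255)); m[:170]=0;m[250:]=0;m[:,:225]=0;m[:,295:]=0
r=cv2.minAreaRect(np.argwhere(m)[:,::-1].astype(np.float32)); print(r)
for p in cv2.boxPoints(r): print(at(c,p,.02).round(4))
w=cv2.inRange(hsv,(90,0,150),(179,70,255))
for p in [(319,154),(393,160),(356,155),(324,69),(405,76)]: print(p,at(c,p,.015).round(3),at(c,p,.06).round(3),at(c,p,.13).round(3))
m=cv2.inRange(hsv,(0,150,100),(6,255,255))|cv2.inRange(hsv,(172,150,100),(180,255,255)); m[:140]=0;m[170:]=0;m[:,:330]=0;m[:,380:]=0
r=cv2.minAreaRect(np.argwhere(m)[:,::-1].astype(np.float32)); print("tab",r)
for p in cv2.boxPoints(r): print(at(c,p,.06).round(4))
```

```text
((255.6551513671875, 219.63792419433594), (30.639728546142578, 7.056422233581543), 68.19859313964844)
[0.5218 0.3198 0.02  ]
[0.5298 0.3    0.02  ]
[0.4429 0.2639 0.02  ]
[0.435  0.2836 0.02  ]
(319, 154) [0.688 0.099 0.015] [0.677 0.099 0.06 ] [0.66  0.099 0.13 ]
(393, 160) [ 0.669 -0.132  0.015] [ 0.659 -0.124  0.06 ] [ 0.643 -0.111  0.13 ]
(356, 155) [ 0.685 -0.017  0.015] [ 0.674 -0.012  0.06 ] [ 0.657 -0.006  0.13 ]
(324, 69) [0.965 0.083 0.015] [0.944 0.084 0.06 ] [0.911 0.084 0.13 ]
(405, 76) [ 0.942 -0.175  0.015] [ 0.922 -0.166  0.06 ] [ 0.89 -0.15  0.13]
tab ((355.99505615234375, 153.04949951171875), (19.303720474243164, 12.636972427368164), 5.710593223571777)
[0.6636 0.0184 0.06  ]
[0.7023 0.0144 0.06  ]
[ 0.6964 -0.0436  0.06  ]
[ 0.6577 -0.0393  0.06  ]
```

View pics/crop.png

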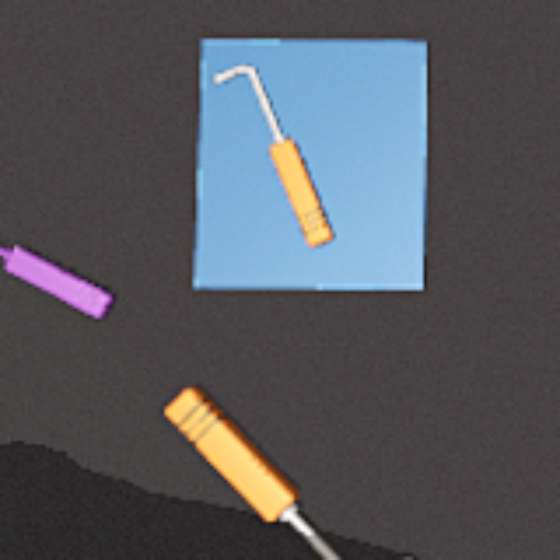

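The crop confirms it: the smaller orange hook lies on the blue mat, with its handle at about (256,219) in the top view and its tip up-left at (232,187). Next I go above it.

>>> send_rows(moves=[0.89,-0.58,-0.08,0,0,0.27,-1,0.89,-0.58,-0.08,0,0,0.27,-1,0.89,-0.58,-0.08,0,0,0.27,-1,0.89,-0.58,-0.08,0,0,0.27,-1,0.89,-0.58,-0.08,0,0,0.27,-1,0.89,-0.58,-0.08,0,0,0.27,-1,0.89,-0.58,-0.08,0,0,0.27,-1,0.89,-0.58,-0.08,0,0,0.27,-1])

```text
time: 2.3
ee_pos: [0.321, 0.4147, 0.2153]
tcp_rot: [180.0, 0.0, -176.4]
wrist_force: [0.2, 0.9, 0.3]
opening: 0.0854
grasp_force: 0.0
```

>>> send_rows(moves=[0.89,-0.58,-0.08,0,0,0.27,-1,0.89,-0.58,-0.08,0,0,0.27,-1,0.89,-0.58,-0.08,0,0,0.27,-1,0.89,-0.58,-0.08,0,0,0.27,-1,0.89,-0.58,-0.08,0,0,0.27,-1,0.89,-0.58,-0.08,0,0,0.27,-1,0.89,-0.58,-0.08,0,0,0.27,-1,0.89,-0.58,-0.08,0,0,0.27,-1])

```text
time: 3.3
ee_pos: [0.4991, 0.2987, 0.1992]
tcp_rot: [180.0, 0.0, -157.8]
wrist_force: [-0.2, -0.5, 0.0]
opening: 0.0858
grasp_force: 0.0
```

Run:
```python
from h import *
o=bot.get_obs(); print(o["time"],o["q"].round(1),o["ee_pos"].round(4),o["tcp_rot"].round(1))
c=snap("wrist"); save(c,"w1")
print(-np.array(c["R"]).T@np.array(c["t"]))
for q in ["hook_grip","hook_tip","mat"]: print(q,[(round(d["p"],2),np.round(d["pixel"]).tolist(),at(c,d["pixel"],.014).round(4).tolist()) for d in bot.landmark_of("wrist",q)][:3])
hsv=cv2.cvtColor(c["color"],cv2.COLOR_RGB2HSV)
m=cv2.inRange(hsv,(5,120,120),(25,255,255))
n,l,st,ce=cv2.connectedComponentsWithStats(m); k=1+st[1:,4].argmax()
r=cv2.minAreaRect(np.argwhere(l==k)[:,::-1].astype(np.float32)); print(r)
for p in cv2.boxPoints(r): print(at(c,p,.025).round(4))
```

```text
3.3 [30.9  8.8 10.7 91.9  0.   8.7] [0.4991 0.2987 0.1992] [ 180.     0.  -157.8]
[0.43656752 0.27317479 0.34054933]
hook_grip [(0.91, [321.0, 175.0], [0.4919, 0.301, 0.014]), (0.81, [548.0, 178.0], [0.4087, 0.5123, 0.014])]
hook_tip [(0.79, [351.0, 275.0], [0.5791, 0.372, 0.014]), (0.68, [620.0, 233.0], [0.4283, 0.6204, 0.014])]
mat [(0.71, [305.0, 181.0], [0.5036, 0.2891, 0.014])]
((318.8037414550781, 158.49615478515625), (97.23271942138672, 21.46663475036621), 89.27477264404297)
[0.4398 0.2663 0.025 ]
[0.4322 0.2842 0.025 ]
[0.5158 0.3205 0.025 ]
[0.5239 0.3014 0.025 ]
```

View pics/w1.png

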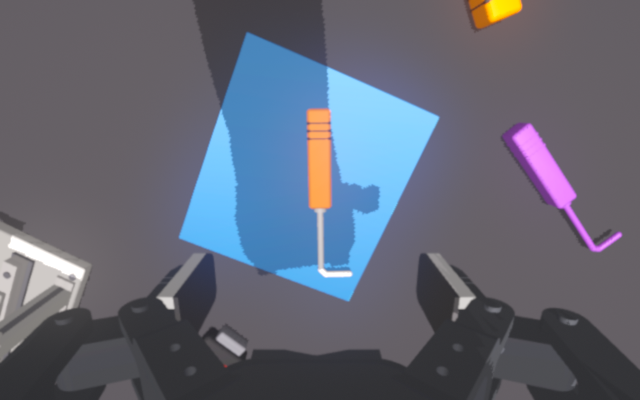

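The wrist view shows the hook's handle centred at (319,158) with the tip at (351,273) and the TCP straight above it. I'll go down and grip.

>>> send_rows(moves=[-0.1,0.02,-1,0,0,0,-1,-0.1,0.02,-1,0,0,0,-1,0,0,-1,0,0,0,-1,0,0,-1,0,0,0,-1,0,0,-1,0,0,0,-1,0,0,-1,0,0,0,-1,0,0,-1,0,0,0,-1,0,0,-0.68,0,0,0,-1])

```text
time: 4.5
ee_pos: [0.4924, 0.3007, 0.0064]
tcp_rot: [180.0, -0.0, -157.8]
wrist_force: [0.1, 0.3, -0.3]
opening: 0.0856
grasp_force: 0.0
```

>>> send_rows(moves=[0,0,0,0,0,0,0,0,0,0,0,0,0,0.4,0,0,0,0,0,0,1,0,0,0,0,0,0,1,0,0,0,0,0,0,1,0,0,0,0,0,0,1], squeeze=70)

```text
time: 5.25
ee_pos: [0.494, 0.3006, 0.0086]
tcp_rot: [180.0, 0.1, -157.9]
wrist_force: [-0.4, 0.5, 6.0]
opening: 0.0203
grasp_force: 69.9
```

>>> send_rows(moves=[0,0,0.5,0,0,0,1,0,0,0.8,0,0,0,1,0,0,1,0,0,0,1,0,0,1,0,0,0,1,0,0,1,0,0,0,1,0,0,0.7,0,0,0,1])

```text
time: 6.0
ee_pos: [0.4935, 0.3003, 0.1341]
tcp_rot: [180.0, 0.1, -157.9]
wrist_force: [-0.1, 0.7, -0.8]
opening: 0.0203
grasp_force: 68.8
```

>>> send_rows(moves=[0.12,-0.9,0,0,0,-0.4,1,0.12,-0.9,0,0,0,-0.4,1,0.12,-0.9,0,0,0,-0.4,1,0.12,-0.9,0,0,0,-0.4,1,0.12,-0.9,0,0,0,-0.4,1,0.12,-0.9,0,0,0,-0.4,1,0.12,-0.9,0,0,0,-0.4,1,0.12,-0.9,0,0,0,-0.4,1])

```text
time: 7.0
ee_pos: [0.5168, 0.1184, 0.1313]
tcp_rot: [-180.0, -0.1, 174.4]
wrist_force: [0.0, -0.4, -0.7]
opening: 0.0201
grasp_force: 68.9
```

>>> send_rows(moves=[0.12,-0.9,0,0,0,0,1,0.12,-0.9,0,0,0,0,1,0.12,-0.9,0,0,0,0,1,0.12,-0.9,0,0,0,0,1,0.12,-0.9,0,0,0,0,1,0.12,-0.5,0,0,0,0,1])

```text
time: 7.75
ee_pos: [0.5347, -0.0064, 0.1315]
tcp_rot: [-180.0, -0.1, 174.5]
wrist_force: [0.1, 0.3, -1.2]
opening: 0.0204
grasp_force: 68.8
```

>>> send_rows(moves=[0,0,0,-0.72,0.066,0,1,0,0,0,-0.72,0.066,0,1,0,0,0,-0.72,0.066,0,1,0,0,0,-0.72,0.066,0,1,0,0,0,-0.72,0.066,0,1,0,0,0,-0.72,0.066,0,1,0,0,0,-0.72,0.066,0,1,0,0,0,-0.72,0.066,0,1])

```text
time: 8.75
ee_pos: [0.5353, -0.0047, 0.1321]
tcp_rot: [-130.1, 0.1, 174.7]
wrist_force: [0.3, -0.2, -1.4]
opening: 0.0203
grasp_force: 69.0
```

Run:
```python
from h import *
o=bot.get_obs(); print(o["time"],o["q"].round(1),o["ee_pos"].round(4),o["tcp_rot"].round(1),o["grasp_force"],o["opening"])
for n in ["wrist","top"]:
    c=snap(n); save(c,n+"2")
    for q,z in [("hook_grip",.135),("hook_tip",.112),("hole",.06)]: print(n,q,[(round(d["p"],2),np.round(d["pixel"]).tolist(),at(c,d["pixel"],z).round(4).tolist()) for d in bot.landmark_of(n,q)][:3])
w=cv2.imread("pics/wrist2.png");t=cv2.imread("pics/top2.png")[60:260,240:480]
cv2.imwrite("pics/both2.png",np.vstack([cv2.resize(w,(480,300)),cv2.resize(t,(480,400))])[:600] if 0 else np.hstack([cv2.resize(w,(400,250)),cv2.resize(t,(300,250))]))
```

```text
8.75 [ 20.9  21.3   5.3 101.7 -43.4  37.5] [ 0.5353 -0.0047  0.1321] [-1.301e+02  1.000e-01  1.747e+02] 68.97461771965027 0.02026341310305718
wrist hook_grip [(0.91, [320.0, 264.0], [0.5331, 0.003, 0.135])]
wrist hook_tip []
wrist hole []
top hook_grip [(0.71, [353.0, 195.0], [0.5413, 0.0031, 0.135]), (0.67, [241.0, 301.0], [0.2532, 0.3087, 0.135]), (0.59, [184.0, 247.0], [0.3985, 0.468, 0.135])]
top hook_tip [(0.79, [351.0, 161.0], [0.6443, 0.0066, 0.112]), (0.72, [147.0, 240.0], [0.4196, 0.579, 0.112]), (0.67, [290.0, 321.0], [0.1973, 0.1793, 0.112])]
top hole [(0.52, [355.0, 152.0], [0.6829, -0.0105, 0.06])]
```

View pics/wrist2.png

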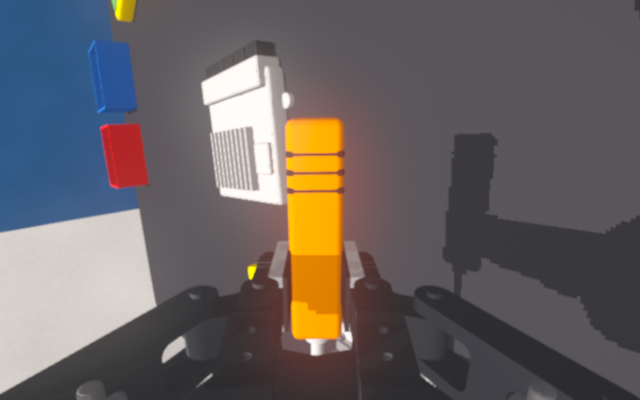

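Run:
```python
import cv2
t=cv2.imread("pics/top2.png")[135:215,310:410]
cv2.imwrite("pics/c2.png",cv2.resize(t,(700,560),interpolation=cv2.INTER_CUBIC))
```

```text
(no output)
```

View pics/c2.png

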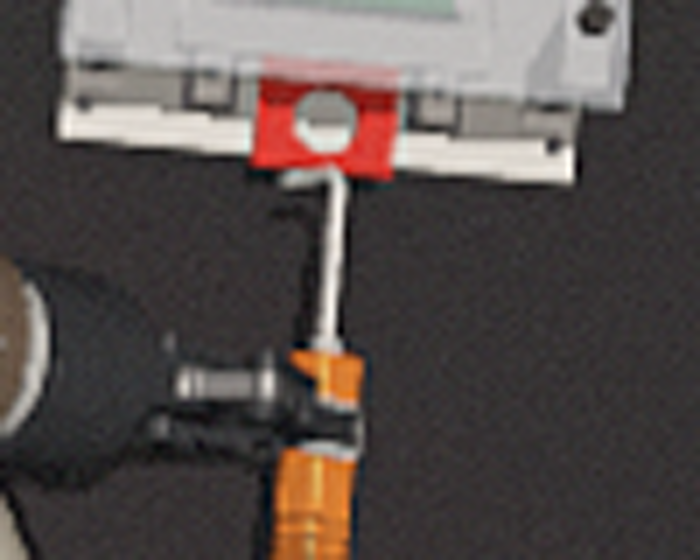

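The enlarged top view shows the hole at about (356.4,152.3), fully visible. The bend is at about (358.3,159.6) and the tip at (351.4,161), in front of and above the tab. I'll lower to above the tab, then go forward.

>>> send_rows(moves=[0,-0.16,-0.5,0,0,0,1,0,-0.16,-0.5,0,0,0,1,0,-0.16,-0.6,0,0,0,1,0.4,0,0,0,0,0,1,0.4,0,0,0,0,0,1,0.4,0,0,0,0,0,1,0.44,0,0,0,0,0,1,0,0,0,0,0,0,1])

```text
time: 10.15
ee_pos: [0.5771, -0.0167, 0.0922]
tcp_rot: [-130.3, 0.1, 174.7]
wrist_force: [-0.3, -0.4, -0.4]
opening: 0.0202
grasp_force: 69.1
```

Run:
```python
from h import *
o=bot.get_obs(); print(o["time"],o["ee_pos"].round(4),o["tcp_rot"].round(1),o["wrist_force"].round(1))
c=snap("top"); save(c,"top3"); s=snap("scene"); save(s,"scene3")
a=cv2.resize(cv2.imread("pics/top3.png")[135:195,325:390],(390,360),interpolation=cv2.INTER_CUBIC)
b=cv2.resize(cv2.imread("pics/scene3.png")[210:300,250:348],(390,360),interpolation=cv2.INTER_CUBIC)
cv2.imwrite("pics/c3.png",np.hstack([a,b]))
ex=np.array([.9957,-.0924,0]);ey=np.array([.0924,.9957,0]);z=np.array([0,0,1])
G=o["ee_pos"]+.0055*(.766*ey+.643*z);B=G+.105*ex;T=B+.03*(.643*ey-.766*z)
print(B.round(4),T.round(4)); print(proj(c,[B,T,[.682,-.0145,.06]]).round(1),proj(s,[B,T,[.682,-.0145,.06]]).round(1))
```

```text
10.15 [ 0.5771 -0.0167  0.0922] [-1.303e+02  1.000e-01  1.747e+02] [-0.3 -0.4 -0.4]
[ 0.682  -0.0222  0.0957] [ 0.6838 -0.003   0.0727]
[[360.4 149.4]
 [353.2 150.7]
 [356.6 152.4]] [[295.1 239.9]
 [302.7 244.9]
 [298.4 249. ]]
```

View pics/c3.png

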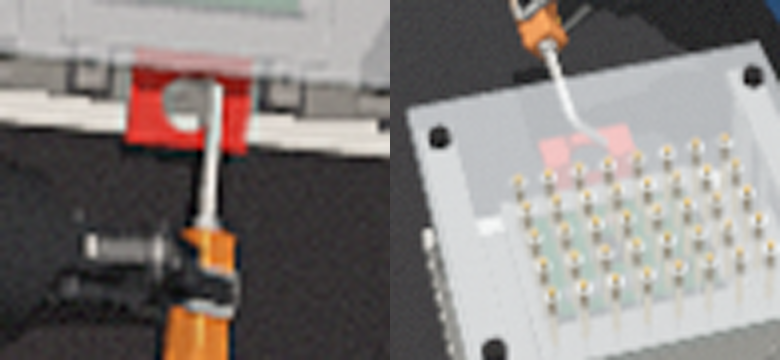

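The top crop shows the bend at (360.7,149.7), right of the hole at (356.2,152.5), with the tip over the hole. That matches the prediction, so I lower it.

>>> send_rows(moves=[-0.06,0,-0.2,0,0,0,1,0,0,-0.2,0,0,0,1,0,0,-0.2,0,0,0,1,0,0,-0.2,0,0,0,1,0,0,-0.2,0,0,0,1,0,0,-0.06,0,0,0,1,0,0,0,0,0,0,1,0,0,0,0,0,0,1])

```text
time: 11.25
ee_pos: [0.5749, -0.0167, 0.066]
tcp_rot: [-130.3, 0.1, 174.7]
wrist_force: [-0.7, -0.2, -1.5]
opening: 0.0204
grasp_force: 69.1
```

No contact on the way in. I start drawing slowly at 40 mm/s.

>>> send_rows(moves=[-0.2,0.018,0,0,0,0,1,-0.2,0.018,0,0,0,0,1,-0.2,0.018,0,0,0,0,1,-0.2,0.018,0,0,0,0,1,-0.2,0.018,0,0,0,0,1])

```text
time: 11.88
ee_pos: [0.5497, -0.0144, 0.0659]
tcp_rot: [-130.3, 0.1, 174.7]
wrist_force: [2.8, 0.6, -1.6]
opening: 0.0202
grasp_force: 69.0
```

Run:
```python
from h import *
o=bot.get_obs(); print(o["wrist_force"].round(1))
c=snap("top"); save(c,"top4")
print([(d["p"],at(c,d["pixel"],.06)) for d in bot.landmark_of("top","hole")])
hsv=cv2.cvtColor(c["color"],cv2.COLOR_RGB2HSV)
m=cv2.inRange(hsv,(0,150,100),(6,255,255))|cv2.inRange(hsv,(172,150,100),(180,255,255)); m[:140]=0;m[205:]=0;m[:,:330]=0;m[:,380:]=0
p=np.argwhere(m); print(p.min(0),p.max(0), at(c,(356,p[:,0].max()+.5),.06))
```

```text
[ 2.8  0.6 -1.6]
[(0.69, array([ 0.66875076, -0.00400403,  0.06      ]))]
[148 345] [164 366] [ 0.64486899 -0.01219691  0.06      ]
```

Friction reads about 3 N and the tab has moved 14 mm, so the carriage follows.

>>> send_rows(moves=[-0.2,0.018,0,0,0,0,1,-0.2,0.018,0,0,0,0,1,-0.2,0.018,0,0,0,0,1,-0.2,0.018,0,0,0,0,1,-0.2,0.018,0,0,0,0,1,-0.2,0.018,0,0,0,0,1,-0.2,0.018,0,0,0,0,1])

```text
time: 12.85
ee_pos: [0.5145, -0.0113, 0.0658]
tcp_rot: [-130.3, 0.1, 174.7]
wrist_force: [4.7, 0.3, -1.3]
opening: 0.0202
grasp_force: 69.0
```

>>> send_rows(moves=[-0.12,0.011,0,0,0,0,1,-0.12,0.011,0,0,0,0,1])

```text
time: 13.1
ee_pos: [0.5087, -0.0108, 0.0658]
tcp_rot: [-130.3, 0.1, 174.7]
wrist_force: [3.4, 0.9, -1.2]
opening: 0.0205
grasp_force: 69.0
```

>>> send_rows(moves=[-0.12,0.011,0,0,0,0,1,-0.12,0.011,0,0,0,0,1])

```text
time: 13.35
ee_pos: [0.5027, -0.0102, 0.0658]
tcp_rot: [-130.3, 0.1, 174.7]
wrist_force: [3.3, 0.3, -1.3]
opening: 0.0203
grasp_force: 69.1
```

>>> send_rows(moves=[-0.12,0.011,0,0,0,0,1])

```text
time: 13.48
ee_pos: [0.4997, -0.01, 0.0658]
tcp_rot: [-130.3, 0.1, 174.7]
wrist_force: [3.4, 1.8, -0.8]
opening: 0.0203
grasp_force: 69.1
```

>>> send_rows(moves=[-0.12,0.011,0,0,0,0,1])

```text
time: 13.6
ee_pos: [0.4967, -0.0097, 0.0658]
tcp_rot: [-130.3, 0.1, 174.7]
wrist_force: [3.3, -0.4, -1.5]
opening: 0.0205
grasp_force: 69.1
```

>>> send_rows(moves=[-0.12,0.011,0,0,0,0,1])

```text
time: 13.72
ee_pos: [0.4937, -0.0094, 0.0658]
tcp_rot: [-130.3, 0.1, 174.7]
wrist_force: [4.5, 0.3, -0.6]
opening: 0.0204
grasp_force: 69.1
```

>>> send_rows(moves=[-0.1,0.009,0,0,0,0,1])

```text
time: 13.85
ee_pos: [0.4912, -0.0092, 0.0658]
tcp_rot: [-130.3, 0.1, 174.7]
wrist_force: [2.9, -0.0, -0.6]
opening: 0.0205
grasp_force: 69.1
```

>>> send_rows(moves=[-0.1,0.009,0,0,0,0,1])

```text
time: 13.98
ee_pos: [0.4887, -0.009, 0.0658]
tcp_rot: [-130.3, 0.1, 174.7]
wrist_force: [2.9, 1.7, -1.7]
opening: 0.0205
grasp_force: 69.1
```

>>> send_rows(moves=[-0.1,0.009,0,0,0,0,1])

```text
time: 14.1
ee_pos: [0.4862, -0.0087, 0.0658]
tcp_rot: [-130.3, 0.1, 174.7]
wrist_force: [2.6, 0.1, -1.1]
opening: 0.0199
grasp_force: 69.1
```

>>> send_rows(moves=[-0.1,0.009,0,0,0,0,1])

```text
time: 14.22
ee_pos: [0.4837, -0.0085, 0.0658]
tcp_rot: [-130.3, 0.1, 174.7]
wrist_force: [2.8, 0.6, -2.0]
opening: 0.0201
grasp_force: 69.1
```

>>> send_rows(moves=[-0.1,0.009,0,0,0,0,1])

```text
time: 14.35
ee_pos: [0.4812, -0.0083, 0.0658]
tcp_rot: [-130.3, 0.1, 174.7]
wrist_force: [2.6, 0.1, -1.0]
opening: 0.0203
grasp_force: 69.1
```

Run:
```python
from h import *
o=bot.get_obs(); print(o["wrist_force"].round(1),o["ee_pos"])
c=snap("top"); save(c,"top5")
print([(d["p"],d["pixel"],at(c,d["pixel"],.06)) for d in bot.landmark_of("top","hole")])
hsv=cv2.cvtColor(c["color"],cv2.COLOR_RGB2HSV)
m=cv2.inRange(hsv,(0,150,100),(6,255,255))|cv2.inRange(hsv,(172,150,100),(180,255,255)); m[:140]=0;m[205:]=0;m[:,:330]=0;m[:,380:]=0
p=np.argwhere(m); print(p.min(0),p.max(0), at(c,(356,p[:,0].max()+.5),.06))
```

```text
[ 2.6  0.1 -1. ] [ 0.4811898  -0.00826656  0.06579003]
[(0.63, [354.0, 180.5], array([ 0.59617786, -0.00572998,  0.06      ]))]
[170 343] [187 364] [ 0.57501442 -0.01149729  0.06      ]
```

>>> send_rows(moves=[-0.1,0.009,0,0,0,0,1])

```text
time: 14.58
ee_pos: [0.479, -0.008, 0.0658]
tcp_rot: [-130.3, 0.1, 174.7]
wrist_force: [13.1, -0.7, -3.4]
opening: 0.0204
grasp_force: 69.0
```

>>> send_rows(moves=[-0.1,0.009,0,0,0,0,1])

```text
time: 14.7
ee_pos: [0.4788, -0.0075, 0.0661]
tcp_rot: [-130.3, 0.5, 174.7]
wrist_force: [26.8, -1.6, -6.4]
opening: 0.0201
grasp_force: 68.7
```

The stop is felt at 13 then 27 N. I relax at once, centre the tip in the hole and lift out.

>>> send_rows(moves=[0.2,-0.018,0,0,0,0,1,0.2,-0.018,0,0,0,0,1,0.1,-0.009,0,0,0,0,1,0,0,0,0,0,0,1])

```text
time: 15.2
ee_pos: [0.4888, -0.0091, 0.0656]
tcp_rot: [-130.3, 0.1, 174.7]
wrist_force: [0.9, -0.2, -1.6]
opening: 0.0201
grasp_force: 69.2
```

>>> send_rows(moves=[0,0,0.2,0,0,0,1,0,0,0.2,0,0,0,1,0,0,0.2,0,0,0,1,0,0,0.2,0,0,0,1])

```text
time: 15.7
ee_pos: [0.4889, -0.0089, 0.0863]
tcp_rot: [-130.3, 0.1, 174.7]
wrist_force: [-0.4, 0.2, -2.1]
opening: 0.0205
grasp_force: 69.2
```

>>> send_rows(moves=[0,0,0.6,0,0,0,1,0,0,0.6,0,0,0,1,0,0,0.6,0,0,0,1])

```text
time: 16.08
ee_pos: [0.489, -0.009, 0.1322]
tcp_rot: [-130.3, 0.1, 174.7]
wrist_force: [0.4, -0.7, -1.5]
opening: 0.0198
grasp_force: 69.2
```

>>> send_rows(moves=[0,0,0,0.724,-0.066,0,1,0,0,0,0.724,-0.066,0,1,0,0,0,0.724,-0.066,0,1,0,0,0,0.724,-0.066,0,1,0,0,0,0.724,-0.066,0,1,0,0,0,0.724,-0.066,0,1,0,0,0,0.724,-0.066,0,1,0,0,0,0.724,-0.066,0,1])

```text
time: 17.08
ee_pos: [0.4888, -0.009, 0.1321]
tcp_rot: [179.5, 0.1, 174.6]
wrist_force: [0.4, 0.2, -1.6]
opening: 0.0202
grasp_force: 69.1
```

>>> send_rows(moves=[0,0.9,0,0,0,0,1,0,0.9,0,0,0,0,1,0,0.9,0,0,0,0,1,0,0.9,0,0,0,0,1,0,0.9,0,0,0,0,1,0,0.9,0,0,0,0,1,0,0.9,0,0,0,0,1,0,0.9,0,0,0,0,1])

```text
time: 18.08
ee_pos: [0.4887, 0.1716, 0.1316]
tcp_rot: [179.7, 0.0, 174.6]
wrist_force: [-0.8, 1.1, -0.7]
opening: 0.0202
grasp_force: 69.2
```

>>> send_rows(moves=[0,0.9,0,0,0,0,1,0,0.9,0,0,0,0,1,0,0.9,0,0,0,0,1,0,0.8,0,0,0,0,1,0,0.6,0,0,0,0,1,0,0,0,0,0,0,1])

```text
time: 18.82
ee_pos: [0.4887, 0.2742, 0.1307]
tcp_rot: [179.7, -0.0, 174.7]
wrist_force: [-0.1, -0.2, -1.5]
opening: 0.0199
grasp_force: 69.2
```

>>> send_rows(moves=[0,0,-1,0,0,0,1,0,0,-1,0,0,0,1,0,0,-1,0,0,0,1,0,0,-0.9,0,0,0,1,0,0,-0.5,0,0,0,1,0,0,-0.25,0,0,0,1,0,0,-0.15,0,0,0,1,0,0,0,0,0,0,1])

```text
time: 19.82
ee_pos: [0.4891, 0.2736, 0.0112]
tcp_rot: [179.7, -0.0, 174.6]
wrist_force: [0.5, 0.6, -2.2]
opening: 0.0205
grasp_force: 69.2
```

>>> send_rows(moves=[0,0,-0.06,0,0,0,1,0,0,-0.04,0,0,0,1,0,0,0,0,0,0,1])

```text
time: 20.2
ee_pos: [0.489, 0.2737, 0.0086]
tcp_rot: [179.7, 0.0, 174.6]
wrist_force: [-0.9, 0.6, 1.0]
opening: 0.0205
grasp_force: 69.4
```

>>> send_rows(moves=[0,0,0,0,0,0,0.5,0,0,0,0,0,0,0,0,0,0,0,0,0,-0.5,0,0,0,0,0,0,-1,0,0,0,0,0,0,-1,0,0,0,0,0,0,-1,0,0,0,0,0,0,-1])

```text
time: 21.08
ee_pos: [0.4888, 0.2735, 0.0083]
tcp_rot: [179.7, -0.0, 174.6]
wrist_force: [0.2, -1.4, -0.9]
opening: 0.0856
grasp_force: 0.0
```

>>> send_rows(moves=[0,0,0.5,0,0,0,-1,0,0,0.8,0,0,0,-1,0,0,1,0,0,0,-1,0,0,1,0,0,0,-1,0,0,1,0,0,0,-1,0,0,1,0,0,0,-1,0,0,1,0,0,0,-1,0,0,0,0,0,0,-1])

```text
time: 22.08
ee_pos: [0.4897, 0.274, 0.1686]
tcp_rot: [179.6, 0.2, 174.6]
wrist_force: [0.1, 0.4, -0.2]
opening: 0.0855
grasp_force: 0.0
```

Run:
```python
from h import *
o=bot.get_obs(); print(o["time"],o["ee_pos"].round(4))
c=snap("wrist"); save(c,"w6"); t=snap("top"); save(t,"top6")
for q,z in [("hook_grip",.014),("mat",.003)]: print(q,[(round(d["p"],2),np.round(d["pixel"]).tolist(),at(c,d["pixel"],z).round(4).tolist()) for d in bot.landmark_of("wrist",q)][:3])
print([(d["p"],d["pixel"],at(t,d["pixel"],.06)) for d in bot.landmark_of("top","hole")])
cv2.imwrite("pics/c6.png",np.vstack([cv2.resize(c["color"],(480,300)),cv2.resize(t["color"][50:260,140:480],(480,296))])[:,:,::-1])
```

```text
22.075 [0.4897 0.274  0.1686]
hook_grip [(0.96, [315.0, 184.0], [0.4872, 0.2744, 0.014]), (0.66, [586.0, 69.0], [0.409, 0.5125, 0.014])]
mat [(0.7, [331.0, 199.0], [0.5048, 0.2873, 0.003])]
[(0.62, [352.4, 181.2], array([ 0.5940551 , -0.00092622,  0.06      ]))]
```

View pics/c6.png

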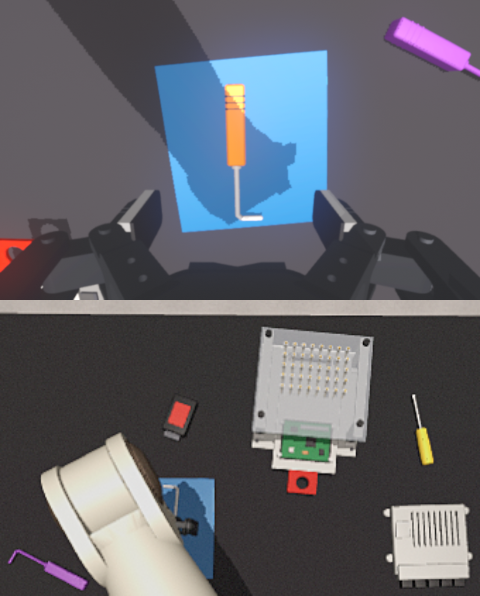

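The wrist half of the picture shows the hook lying flat on the mat, with its handle at (235,125) in the crop. The top half shows the carriage fully out, with the red tab at (302,482), and the bystanders where they were. I hand the job in.

```bash
python3 -c "
from workcell import bot
print(bot.job_done())"
```

```text
the job is handed in; nothing more can be done
None
```

I drew the carriage out until it met its end stop (wrist force peaked at about 27 N), unhooked, left it out, and laid the hook back on the blue mat. I handed the job in at about 22 s, with no verdict returned.

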